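Open the gauge carton and set its knob to zero

ROBOT

A 6-joint arm with a two-finger parallel gripper is mounted at the origin on the work surface. World frame = base frame: x ahead of the robot, y to its left, z up, the work surface at z = 0. Lengths are in m, angles in degrees, forces in N, time in s.
With the tool pointing down it reaches from about 0.4 to 0.825 m from the base axis. Payload 7 kg.
Tool frame: the origin (TCP) lies on the centre line of the jaws, within the pads' length; the fingertips stand 19 mm ahead of it and the grasp point (between the pads) is the TCP (r.tips_ahead is the distance from the TCP to the fingertips, in m); z points along the fingers, y is the line along which they close (so a half turn about z gives the same grasp; the last joint's range is limited). The gripper opens to 88 mm and grips with 3 to 60 N. Pads are 19 mm wide; open, the fingers measure 130 mm over their backs; the gripper's body (78 mm by 193 mm) begins 47 mm behind the grasp point.
Start: joints at [82.855, 20.546, 0.682, 0, -70.136, -16.507], TCP at [0.271, 0.618, 0.246] pointing down, gripper open.
Joint ranges: [-176.03, 176.03], [-82.01, 121.73], [-58.28, 71.71], [-173.87, 95.51], [-174.79, -0.11], [-173.66, 173.66]. Speed limits (degrees/s): [136.94, 136.94, 172.46, 180, 180, 180].

INTERFACE

Orientations are given as [roll, pitch, yaw] about the fixed x, y, z axes, in that order (R = Rz(yaw) Ry(pitch) Rx(roll)).
In Python, from plant import r, viewer, close_job gives the robot as it stands. The module is installed in compiled form; this text tells all that it offers.
- The arm moves only by the tool arm_command, never from a script. Its arguments are lists of equal length, an entry for each row: "travel": the shift along the world's x, y, z scaled (see below), a list of three; "delta_rot": the turn, a rotation vector about the world's x, y, z scaled (see below), a list of three. In form: {"travel": [[dx, dy, dz], ...], "delta_rot": [[rx, ry, rz], ...]}. A call has 1 to 20 rows; each row is the pose to reach, as a shift and turn from the pose commanded when the call began; what a row does not reach only later rows make up. The controller multiplies each number of a shift by 0.5 m and each number of a turn by 90 degrees. A row lasts 1/8 s, in which the tool goes at most 62.5 mm and 10.7 degrees, less where a joint would pass 70% of its speed; a pose out of reach is approached as far as the arm can. A call with a number of a shift or a turn outside -1 to 1 is refused whole. A call with a gripper value outside its range is refused whole. "grip" is the opening, from 0 (shut) to 1 (fully open), set as the call begins (left out, the last holds). The fingers move at their own pace and stop on an object; "newtons" is the grip in N (left out, the last holds). Time passes only in rows, so rows that repeat a pose let the fingers close. It gives the time, the measured TCP pose, the force, the opening and the grip force at its end, in the units of the state.
- r.get_state(): the state, without advancing time (a new reading comes with each control period).
- viewer.capture(name): name is "scene" or "side" or "wrist"; returns a dict with "img" (384x512x3 uint8, red, green, blue), "camera_matrix" (3x3 intrinsics, pixels), "R" (3x3) and "t" (3): a world point X has camera coordinates R X + t; the wrist camera has in their place "mount" (4x4, takes a point from camera to tool coordinates, whose origin is the TCP and whose axes are the flange's). Camera axes: x right, y down, z forward; pixel columns grow to the right and rows downward; lengths in m; the calibration is good to about 2 mm. The wrist camera is an equidistant fisheye: a pixel r from the principal point sees the ray r / f radians off the axis. A picture is of the moment at which its call begins: read the wrist's pose just before it. There is no depth.
- close_job(): hands the job in; it is judged then, once.
The state is a dict: "time_s": time; "joints": joint angles; "qd": joint speeds; "joint_torque": joint torques, N m; "tcp_pos": TCP position; "eef_rot": TCP orientation; "contact_force": force on the tool from outside, world axes, zero at the start; "moment": the same for the moment, N m; "gripper_width": finger opening in m; "gripper_force": force on a finger pad.
Only numpy, scipy, OpenCV 4.12 (cv2) and the standard library are available. Lean on these libraries where they do the work, as an engineer would, in place of code of your own. Each camera call takes 0.05 s, during which the arm holds its last target. There are 200 camera calls.

TASK

Get the red bench gauge in the carton ready for use: swing both carton flaps up and well over to the outside, past upright, so that the gauge lies open. Then turn the gauge's black knob until its red pointer lies right on the blue zero mark of the white scale plate, without shifting the plate. Let go, leave the flaps open, and do not disturb the other things on the bench.

Things in the scene. Friction and masses are not known exactly. Their poses are not given: they have to be found in the camera images.
- carton: open cardboard carton, 220 (x) x 240 (y) x 130 high, walls 4, fixed to the bench; origin at the centre of its underside, z up, x points away from the robot, y to its left. Its front and back have no flaps. Nothing inside (gauge, foam blocks at the sides) stands higher than the rim
- flap_left (a joint): left flap of the carton (a cardboard panel 214 long x 80 wide x 4 thick, hinged along the top of the carton's +y wall): angle in rad, 0 = lying level over the opening (shut), pi/2 = upright, grows as the free edge swings up and outwards to the +y side, stop at 2.6; starts ajar
- flap_left_hinge (a point): middle of the left flap's hinge line, 118 to the +y side of the carton's centre and 132 above the table
- flap_left_edge (a point): middle of the left flap's free edge, 80 from the hinge line. The crease is stiff: the flap stays where it is left and moves under about 1 N at this edge, pushed along its arc (up and outwards); starts ajar, and pushed level while still low it may bind against the finger
- flap_right (a joint): right flap of the carton (a cardboard panel 214 long x 80 wide x 4 thick, hinged along the top of the carton's -y wall): angle in rad, 0 = lying level over the opening (shut), pi/2 = upright, grows as the free edge swings up and outwards to the -y side, stop at 2.6; starts ajar
- flap_right_hinge (a point): middle of the right flap's hinge line, 118 to the -y side of the carton's centre and 132 above the table
- flap_right_edge (a point): middle of the right flap's free edge, 80 from the hinge line. The crease is stiff: the flap stays where it is left and moves under about 1 N at this edge, pushed along its arc (up and outwards); starts ajar, and pushed level while still low it may bind against the finger
- knob (a joint): zero-setting knob of the red gauge bolted inside the carton: angle in rad, counterclockwise seen looking down on its face is positive, 0 = pointer straight up the slope, stops at +-2.2. The gauge's face slopes 35 deg: it leans back and looks up and towards the robot, so that the knob's axis tilts 35 deg from vertical towards the carton's -x. Turns with about 0.1 N m and stays where it is left
- knob_grip (a point): point to grip the knob, on its axis: the centre of a black upright bar grip 56 long x 16 thick that rises 34 off its base disc (42 across); 10 below the bar's top and 30 above the white scale plate. Its z axis is the knob's axis (out of the face), x runs along the bar in the direction of the red pointer, y across the bar
- pointer_tip (a point): tip of the knob's flat red pointer, 56 from the axis, just above the scale plate
- zero_mark (a point): zero mark: the only blue mark, a bar 16 x 7, on the round white scale plate (132 across, 4 thick, other marks black) under the knob; the point is 56 from the axis at the pointer's height, so it coincides with pointer_tip when the pointer reads zero. The plate is clamped, at an angle that differs from time to time
- screwdriver: green-handled screwdriver, 200 long, lying left of the carton, loose; origin at its underside; a bystander, leave alone
- cassette: stack of round steel sprockets, 110 across and 33 high, right of the carton, loose; origin at its underside; a bystander, leave alone
- pedal: black bicycle pedal, about 105 x 120 and 25 high, behind the carton, loose; origin at its underside; a bystander, leave alone
- oil_can: green bottle, 60 across and 150 high, loose; origin at its underside; a bystander, leave alone
- hub: aluminium wheel hub, 100 long, lying, 58 high, loose; origin at its underside; a bystander, leave alone
- crank: aluminium crank arm, 205 long, 20 high, lying flat, loose; origin at its underside; a bystander, leave alone
- parts_pot: steel cup, 90 across, 80 high, loose; origin at its underside; a bystander, leave alone

How it is judged (in metres and radians):
On the way, in this order (a step that is already met when the one before it is completed fails the run):
1. both flaps are swung open past upright (over 1.85 rad) (value of joint each of flap_left, flap_right above 1.85 rad), for 0.2 s.
2. the pointer lies on the zero mark (tip within 4 mm of it), the flaps still open (all of step 1 and distance between pointer_tip and zero_mark below 0.004 m), for 0.2 s.
At the end, for the whole second after the job is handed in: Both flaps stand open at more than 1.85 rad, the knob is at rest with its pointer tip within 4 mm of the zero mark's point (about 4 deg) (all of step 2 and velocity of joint knob between -0.05 and 0.05 rad/s); the robot touches nothing.
It fails at once if the clamped scale plate is shifted by more than 5 mm at the zero mark (distance of zero_mark from where it was at the start of the episode above 0.005 m).
It fails at once if a loose thing on the bench (screwdriver, cassette, pedal, bottle, hub, crank or cup) is moved by more than 30 mm (distance of any of screwdriver, cassette, pedal, oil_can, hub, crank, parts_pot from where it was at the start of the episode above 0.03 m).
It also fails if it takes over 61 s, if anything falls off the work surface, if the arm or the gripper's body presses on something with over 40 N, if the wrist force passes 120 N, or if a joint passes its speed limit or range.

## Working session

There is one attempt and no reset: what is moved stays moved. The work goes in short steps, Python scripts to look and compute and a tool call to move; the robot and the scene stay as the last step left them, time stands still between calls to the robot, and variables do not carry over. Pictures are saved under pics/ and viewed, at most 10 in all, crops included, and the job is handed in when it is done.

Besides the shell and the picture viewer there is one more tool, called after "Emit:" as name(argument=value, ...) on one line, values as JSON. arm_command: Moves the arm, as the interface text tells. Shifts and turns lie within -1 to 1; 1 stands for 0.5 m of shift or 90 degrees of turn. Its arguments: {"type":"object","properties":{"travel":{"type":"array"},"delta_rot":{"type":"array"},"grip":{"type":"number"},"newtons":{"type":"number"}},"required":["travel","delta_rot"]}

```bash
mkdir -p pics; python3 - <<'E'
from plant import r, viewer
import cv2,pickle
d={}
for n in ["scene","side","wrist"]:
    s=r.get_state(); c=viewer.capture(n); c['s']=s; d[n]=c
    cv2.imwrite(f"pics/{n}0.png",c["img"][:,:,::-1])
    print(n,c["camera_matrix"].tolist(),{k:c[k].tolist() for k in c if k in("R","t","mount")})
pickle.dump(d,open("d0.pkl","wb")); print(s)
a=cv2.resize(d["scene"]["img"],(800,600));cv2.imwrite("pics/a.png",a[:,:,::-1])
a=cv2.resize(d["side"]["img"],(800,600));cv2.imwrite("pics/b.png",a[:,:,::-1])
E
```

```text
scene [[366.6353423771793, 0.0, 260.8631513458638], [0.0, 366.6353423771793, 194.51399829668318], [0.0, 0.0, 1.0]] {'R': [[-0.5877378894753343, 0.8089108708850806, -0.015078999934348324], [0.6669168988308617, 0.4738483214441303, -0.5750561870968842], [-0.4580240423044473, -0.348038749607742, -0.8179749418182524]], 't': [0.342201912973907, -0.33356348332347996, 1.5519930526458465]}
side [[354.7760829479204, 0.0, 251.54434857933654], [0.0, 354.7760829479204, 188.43638845350543], [0.0, 0.0, 1.0]] {'R': [[-0.8462548011583062, -0.5327740195998899, -0.002157673722253925], [-0.41849054286244974, 0.6672231293190446, -0.6161809484529633], [0.32972485052116945, -0.520543119963253, -0.7876016653154781]], 't': [0.49978976051797674, 0.2983589197370543, 1.3654036331485488]}
wrist [[297.3186396354542, 0.0, 257.7656415243899], [0.0, 297.3186396354542, 191.78872833116608], [0.0, 0.0, 1.0]] {'mount': [[0.0011172115175066156, -0.9673319169016324, -0.2535107776443407, 0.06863022278695752], [0.999999074969281, 0.0008840353495178515, 0.0010337030923443808, 0.0002941653152234158], [-0.0007758215049032467, -0.2535116980040842, 0.9673320097443681, -0.13883786903006587], [0.0, 0.0, 0.0, 1.0]]}
{'time_s': 0.1, 'joints': array([ 8.28540441e+01,  2.05885766e+01,  6.38731881e-01, -1.39084898e-02,
       -7.01357470e+01, -1.65063179e+01]), 'qd': array([ 0.00465777, -0.10678764,  0.11441811,  0.12559325,  0.02521534,
       -0.0526399 ]), 'joint_torque': array([-2.43378447e-03, -5.84161448e+01,  2.93751973e+01,  7.01556087e+00,
        1.01839556e-02, -4.89221293e-05]), 'tcp_pos': array([0.27068702, 0.61791043, 0.24471212]), 'eef_rot': array([ 1.79914221e+02, -1.17834610e-02, -2.36570008e+01]), 'contact_force': array([-0.2089134 ,  0.01844226, -0.15848704]), 'moment': array([-0.02272482,  0.00144542, -0.01482643]), 'gripper_force': 0.0, 'gripper_width': 0.08744954753505645}
```

View pics/a.png

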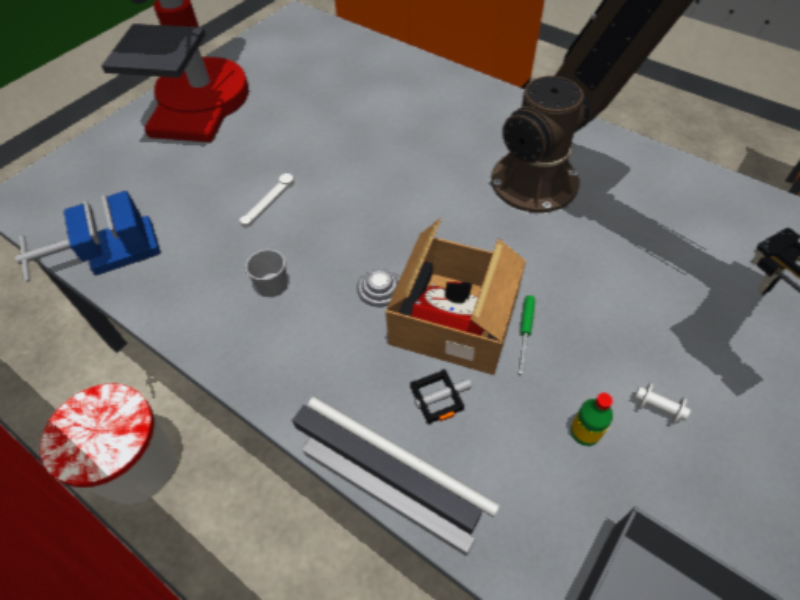

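View pics/b.png

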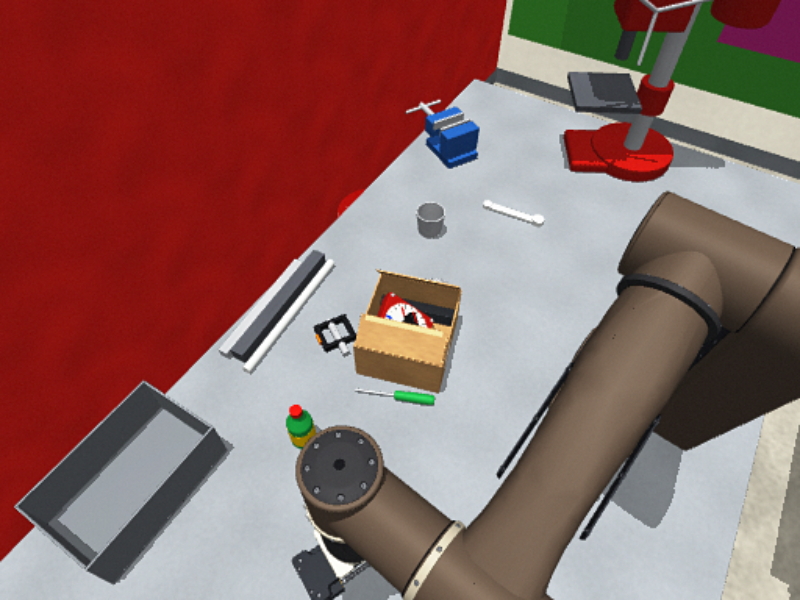

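```bash
python3 - <<'E'
import pickle,cv2,numpy as np
d=pickle.load(open("d0.pkl","rb"))
a=d["scene"]["img"][138:242,225:345];b=d["side"]["img"][168:254,222:300]
o=np.zeros((416,796,3),np.uint8)
f=lambda i:cv2.resize(i,None,fx=4,fy=4,interpolation=cv2.INTER_CUBIC)
a=f(a);b=f(b);o[:,:480]=a;o[:344,484:]=b
cv2.imwrite("pics/c.png",o[:,:,::-1])
E
```

```text
(no output)
```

View pics/c.png

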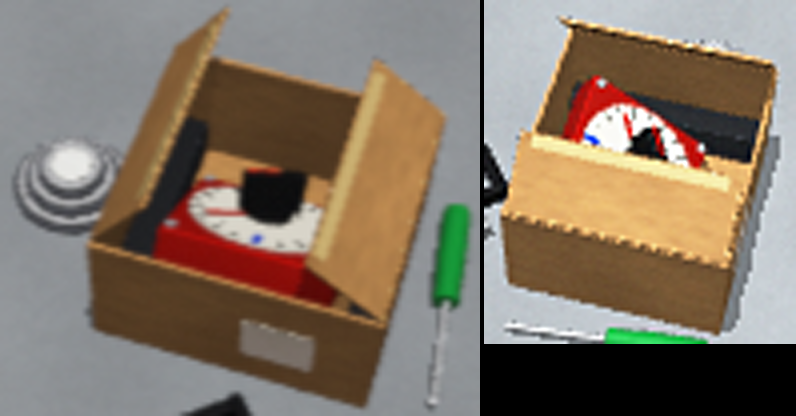

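```bash
cat > h.py <<'E'
import pickle,cv2,numpy as np
from scipy.optimize import least_squares
def proj(c,X):
    p=(c["R"]@np.atleast_2d(X).T).T+c["t"]; p=p@c["camera_matrix"].T; return p[:,:2]/p[:,2:]
def tri(obs):
    return least_squares(lambda X:np.concatenate([proj(c,X)[0]-p for c,p in obs]),[.5,0,.1])
def c2w(p,X): # p=x,y,yaw
    c,s=np.cos(p[2]),np.sin(p[2]); X=np.atleast_2d(X)
    return np.c_[p[0]+c*X[:,0]-s*X[:,1],p[1]+s*X[:,0]+c*X[:,1],X[:,2]]
def flap(side,a,x): # free edge in carton frame
    return [x,side*(.118-.08*np.cos(a)),.132+.08*np.sin(a)]
E
cat > fit.py <<'E'
from h import *
d=pickle.load(open("d0.pkl","rb"));S,D=d["scene"],d["side"]
s=lambda u,v:np.array([225+u/4,138+v/4]);t=lambda u,v:np.array([222+(u-484)/4,168+v/4])
def res(q):
    p=q[:3];L,R=q[3:]
    a=[([.11,-.12,.13],s(92,245)),([.11,.12,.13],s(380,323)),([.11,-.12,0],s(92,328)),([.11,.12,0],s(365,405)),
     (flap(1,L,.107),s(312,268)),(flap(1,L,-.107),s(375,62)),(flap(-1,R,-.107),s(228,10)),([-.107,.12,.132],s(443,115))]
    b=[([.11,.12,.13],t(503,213)),([-.11,.12,.13],t(725,262)),([.11,.12,0],t(510,283)),([-.11,.12,0],t(718,332)),
     (flap(1,L,.107),t(520,135)),(flap(1,L,-.107),t(735,185))]
    return np.concatenate([proj(c,c2w(p,X))[0]-m for c,l in((S,a),(D,b)) for X,m in l])
f=least_squares(res,[.6,0,0,.9,.9],loss="soft_l1");print(f.x.round(4),np.round(f.fun.reshape(-1,2),1).tolist())
for n,o in dict(zero=(s(257,239),t(592,142)),knobtop=(s(275,178),t(652,135)),ptr=(s(205,212),t(627,118)),plate=(s(258,217),t(635,137))).items():
    g=tri([(S,o[0]),(D,o[1])]);X=g.x
    c,sn=np.cos(f.x[2]),np.sin(f.x[2]);e=X[:2]-f.x[:2];print(n,X.round(3),"carton",(c*e[0]+sn*e[1]).round(3),(-sn*e[0]+c*e[1]).round(3),g.cost.round(2))
E
python3 fit.py
```

```text
[0.5008 0.0708 0.3049 0.67   0.9157] [[-1.6, -0.1], [1.0, 0.6], [0.2, 0.5], [0.1, 0.5], [-1.2, -1.4], [-0.0, -1.9], [0.2, -0.3], [0.2, -0.7], [-1.4, 0.5], [0.3, 1.0], [-1.2, 0.3], [-0.1, 0.4], [-0.6, -1.4], [1.5, -2.0]]
zero [0.547 0.089 0.11 ] carton 0.05 0.003 0.05
knobtop [0.495 0.068 0.127] carton -0.006 -0.001 3.44
ptr [0.539 0.034 0.094] carton 0.026 -0.047 0.0
plate [0.518 0.067 0.1  ] carton 0.016 -0.009 6.98
```

```bash
cat >> h.py <<'E'
P=[.5008,.0708,.3049]
def flappath(side,a0,a1,n):
    out=[]
    for a in np.linspace(a0,a1,n):
        if a<np.pi/2: y,z=.118-.08*np.cos(a),.132+.08*np.sin(a)-.025
        else: y,z=.118-.055*np.cos(a),.132+.055*np.sin(a)
        out.append(c2w(P,[0,side*(y-.010),z+.019])[0])
    return np.array(out)
E
python3 - <<'E'
from h import *
s=np.array([.271,.618,.246])
A=c2w(P,[0,0,.26])[0];B=c2w(P,[0,.01,.172])[0]
print("A",A,((A-s)/.5).round(3),"B",((B-s)/.5).round(3),"rot",-48.9/90)
for side in(1,-1):
    p=flappath(side,.5,2.4,16); print(p[0].round(3)); print(((p-p[0])/.5).round(3).tolist())
    
print(((flappath(1,.5,2.4,16)[0]-B)/.5).round(3), ((flappath(-1,.5,2.4,16)[0])))
E
```

```text
A [0.5008 0.0708 0.26  ] [ 0.46  -1.094  0.028] B [ 0.454 -1.075 -0.148] rot -0.5433333333333333
[0.489 0.107 0.164]
[[0.0, 0.0, 0.0], [-0.003, 0.01, 0.017], [-0.007, 0.023, 0.033], [-0.012, 0.037, 0.047], [-0.016, 0.052, 0.059], [-0.022, 0.069, 0.068], [-0.027, 0.087, 0.076], [-0.033, 0.106, 0.081], [-0.039, 0.125, 0.083], [-0.044, 0.141, 0.083], [-0.049, 0.154, 0.081], [-0.053, 0.167, 0.078], [-0.056, 0.18, 0.072], [-0.06, 0.191, 0.066], [-0.063, 0.202, 0.057], [-0.067, 0.211, 0.048]]
[0.512 0.035 0.164]
[[0.0, 0.0, 0.0], [0.003, -0.01, 0.017], [0.007, -0.023, 0.033], [0.012, -0.037, 0.047], [0.016, -0.052, 0.059], [0.022, -0.069, 0.068], [0.027, -0.087, 0.076], [0.033, -0.106, 0.081], [0.039, -0.125, 0.083], [0.044, -0.141, 0.083], [0.049, -0.154, 0.081], [0.053, -0.167, 0.078], [0.056, -0.18, 0.072], [0.06, -0.191, 0.066], [0.063, -0.202, 0.057], [0.067, -0.211, 0.048]]
[-0.017  0.053 -0.015] [0.51214549 0.03474975 0.16435404]
```

Emit:
arm_command(travel=[[0.04,-0.1,0.04],[0.1,-0.2,0.04],[0.15,-0.3,0.04],[0.2,-0.42,0.04],[0.24,-0.54,0.04],[0.28,-0.66,0.04],[0.32,-0.78,0.04],[0.37,-0.9,0.04],[0.42,-1.0,0.04],[0.44,-1.0,0.04],[0.46,-1.0,0.04],[0.46,-1.0,0.04]], delta_rot=[[0,0,-0.05],[0,0,-0.1],[0,0,-0.16],[0,0,-0.22],[0,0,-0.28],[0,0,-0.34],[0,0,-0.4],[0,0,-0.46],[0,0,-0.5],[0,0,-0.543],[0,0,-0.543],[0,0,-0.543]], grip=0, newtons=20)

```text
time_s: 1.65
tcp_pos: [0.5011, 0.1187, 0.2652]
eef_rot: [180.0, -0.0, -72.4]
contact_force: [0.6, -0.8, 0.8]
gripper_width: 0.0005
gripper_force: 0.0
```

Emit:
arm_command(travel=[[-0.006,-0.076,0],[-0.006,-0.076,-0.1],[-0.006,-0.076,-0.19],[-0.024,-0.022,-0.204],[-0.027,-0.012,-0.187],[-0.031,0.001,-0.171],[-0.036,0.015,-0.157],[-0.04,0.03,-0.145],[-0.046,0.047,-0.136],[-0.051,0.065,-0.128]], delta_rot=[[0,0,0],[0,0,0],[0,0,0],[0,0,0],[0,0,0],[0,0,0],[0,0,0],[0,0,0],[0,0,0],[0,0,0]])

```text
time_s: 2.9
tcp_pos: [0.4753, 0.1513, 0.2021]
eef_rot: [-180.0, 0.0, -72.5]
contact_force: [1.2, -0.2, -0.1]
gripper_width: 0.0005
gripper_force: 0.3
```

Emit:
arm_command(travel=[[-0.006,0.019,0.005],[-0.012,0.038,0.007],[-0.017,0.054,0.007],[-0.022,0.067,0.005],[-0.026,0.08,0.002],[-0.029,0.093,-0.004],[-0.033,0.104,-0.01],[-0.036,0.115,-0.019],[-0.04,0.124,-0.028],[-0.04,0.124,-0.028],[-0.03,0.09,0.0],[-0.02,0.06,0.05],[0.0,0.0,0.13],[0.03,-0.1,0.13],[0.05,-0.16,0.13],[0.05,-0.16,0.13]], delta_rot=[[0,0,0],[0,0,0],[0,0,0],[0,0,0],[0,0,0],[0,0,0],[0,0,0],[0,0,0],[0,0,0],[0,0,0],[0,0,0],[0,0,0],[0,0,0],[0,0,0],[0,0,0],[0,0,0]])

```text
time_s: 4.9
tcp_pos: [0.5007, 0.0682, 0.2676]
eef_rot: [-179.9, -0.0, -72.7]
contact_force: [-0.8, -0.2, 0.8]
gripper_width: 0.0002
gripper_force: 0.0
```

```bash
python3 - <<'E'
from plant import r, viewer
import cv2,pickle,numpy as np
d={}
for n in ["scene","side","wrist"]:
    s=r.get_state(); c=viewer.capture(n); c['s']=s; d[n]=c
pickle.dump(d,open("d1.pkl","wb"));print(s["tcp_pos"],s["time_s"])
f=lambda i:cv2.resize(i,None,fx=3,fy=3,interpolation=cv2.INTER_CUBIC)
o=np.zeros((600,800,3),np.uint8)
a=f(d["scene"]["img"][128:248,225:355]);o[:360,:390]=a
b=f(d["side"]["img"][158:260,212:310]);o[:306,400:694]=b
w=d["wrist"]["img"];w=cv2.resize(w,(400,300));o[300:,400:]=w
cv2.imwrite("pics/d.png",o[:,:,::-1])
E
```

```text
[0.50040823 0.069927   0.26726893] 5.0
```

View pics/d.png

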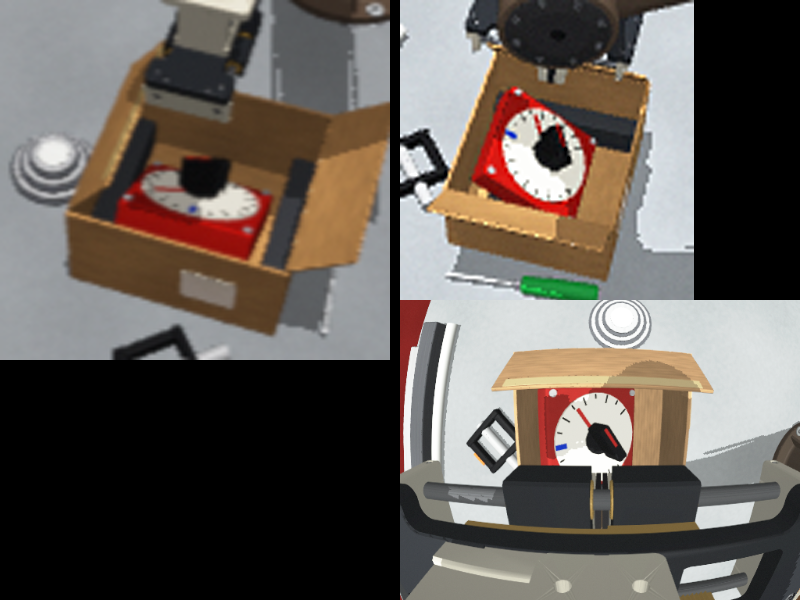

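Emit:
arm_command(travel=[[0.007,-0.018,-0.1],[0.007,-0.018,-0.19],[0.023,-0.071,-0.206],[0.026,-0.081,-0.189],[0.03,-0.094,-0.173],[0.035,-0.108,-0.159],[0.039,-0.123,-0.147],[0.045,-0.14,-0.138],[0.05,-0.158,-0.13]], delta_rot=[[0,0,0],[0,0,0],[0,0,0],[0,0,0],[0,0,0],[0,0,0],[0,0,0],[0,0,0],[0,0,0]])

```text
time_s: 6.18
tcp_pos: [0.5256, -0.0087, 0.202]
eef_rot: [-180.0, 0.0, -72.5]
contact_force: [0.4, 0.8, -0.3]
gripper_width: 0.0007
gripper_force: 0.4
```

Emit:
arm_command(travel=[[0.006,-0.019,0.005],[0.012,-0.038,0.007],[0.017,-0.054,0.007],[0.022,-0.067,0.005],[0.026,-0.08,0.002],[0.029,-0.093,-0.004],[0.033,-0.104,-0.01],[0.036,-0.115,-0.019],[0.04,-0.124,-0.028],[0.04,-0.124,-0.028],[0.03,-0.09,0.0],[0.02,-0.06,0.05],[0.0,0.0,0.13],[-0.06,0.0,0.22],[-0.18,0.04,0.25],[-0.24,0.08,0.25],[-0.24,0.08,0.25]], delta_rot=[[0,0,0],[0,0,0],[0,0,0],[0,0,0],[0,0,0],[0,0,0],[0,0,0],[0,0,0],[0,0,0],[0,0,0],[0,0,0],[0,0,0],[0,0,0],[0,0,0.08],[0,0,0.16],[0,0,0.24],[0,0,0.3]], grip=1)

```text
time_s: 8.3
tcp_pos: [0.4032, 0.033, 0.3286]
eef_rot: [-179.7, -0.0, -45.1]
contact_force: [0.7, 0.4, -0.3]
gripper_width: 0.0878
gripper_force: 0.0
```

```bash
python3 - <<'E'
from plant import r, viewer
import cv2,pickle,numpy as np
d={}
for n in ["scene","side","wrist"]:
    s=r.get_state(); c=viewer.capture(n); c['s']=s; d[n]=c
pickle.dump(d,open("d2.pkl","wb"));print(s["tcp_pos"],s["eef_rot"],s["joints"],s["time_s"],s["contact_force"])
f=lambda i,k:cv2.resize(i,None,fx=k,fy=k,interpolation=cv2.INTER_CUBIC)
o=np.zeros((600,800,3),np.uint8)
a=f(d["scene"]["img"][128:248,225:355],3);o[:360,:390]=a
b=f(d["side"]["img"][158:260,212:310],3);o[:306,400:694]=b
w=d["wrist"]["img"];w=cv2.resize(w,(390,292));o[308:,400:790]=w[:292]
cv2.imwrite("pics/e.png",o[:,:,::-1])
E
```

```text
[0.40458911 0.03259134 0.3279899 ] [-1.79836329e+02 -4.16863483e-02 -4.53345991e+01] [ 3.28113584e+01 -9.05739505e+00 -2.22611999e+01  7.37593870e-03
 -7.66274511e+01  1.18524067e+01] 8.4 [0.0504497  0.16007045 0.65806789]
```

View pics/e.png

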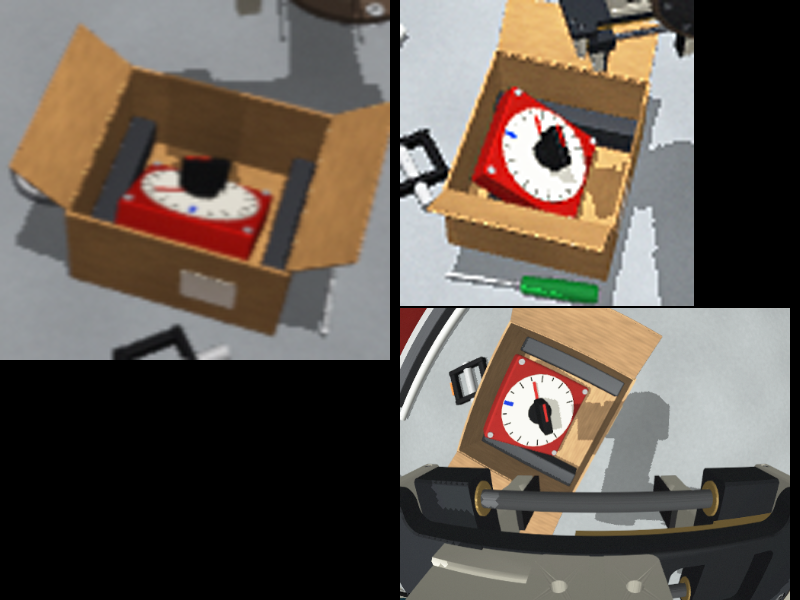

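```bash
cat >> h.py <<'E'
from scipy.spatial.transform import Rotation as Ro
def projw(c,X):
    T=Ro.from_euler("xyz",c["s"]["eef_rot"],degrees=True).as_matrix()
    p=(np.atleast_2d(X)-c["s"]["tcp_pos"])@T; M=c["mount"]
    p=(p-M[:3,3])@M[:3,:3]; K=c["camera_matrix"]
    th=np.arctan2(np.hypot(p[:,0],p[:,1]),p[:,2]); ph=np.arctan2(p[:,1],p[:,0])
    return np.c_[K[0,2]+K[0,0]*th*np.cos(ph),K[1,2]+K[1,1]*th*np.sin(ph)]
def pr(c,X): return projw(c,X) if "mount" in c else proj(c,X)
T35=np.radians(35)
U=np.array([np.cos(T35),0,np.sin(T35)]);V=np.array([0,1.,0]);N=np.array([-np.sin(T35),0,np.cos(T35)])
def rad(g,th,r,h=0): # g: axis point at plate top, carton frame; -> world
    th=np.atleast_1d(th); return c2w(P,np.array(g)+r*(np.cos(th)[:,None]*U+np.sin(th)[:,None]*V)+h*N)
def blue(i,roi):
    h=cv2.cvtColor(i,cv2.COLOR_RGB2HSV);m=((h[...,0]>105)&(h[...,0]<130)&(h[...,1]>110)&(h[...,2]>60)).astype(np.uint8)
    q=np.zeros_like(m);x0,y0,x1,y1=roi;q[y0:y1,x0:x1]=m[y0:y1,x0:x1];ys,xs=np.nonzero(q);return np.array([xs.mean(),ys.mean()]),len(xs)
E
cat > g.py <<'E'
from h import *
import sys
d=pickle.load(open(sys.argv[1],"rb"))
roi=dict(scene=(262,178,318,208),side=(236,184,280,230),wrist=(120,70,260,190))
H={};B={}
for n,c in d.items():
    x0,y0,x1,y1=roi[n]; i=c["img"]; h=cv2.cvtColor(i,cv2.COLOR_RGB2HSV)
    m=((h[...,1]<60)&(h[...,2]>165)).astype(np.uint8);q=np.zeros_like(m);q[y0:y1,x0:x1]=m[y0:y1,x0:x1]
    k,l,st,ce=cv2.connectedComponentsWithStats(q); j=1+st[1:,4].argmax(); H[n]=cv2.convexHull(np.argwhere(l==j)[:,::-1].astype(np.int32))[:,0].astype(float)
    B[n]=blue(i,roi[n]); print(n,st[j],B[n])
ths=np.linspace(0,2*np.pi,180)
def res(q):
    o=[]
    for n,c in d.items():
        E=pr(c,rad(q[:3],ths,.0655)); hp=H[n]
        o.append(0.5*np.min(np.linalg.norm(hp[:,None]-E[None],axis=2),1))
        o.append(2*(pr(c,rad(q[:3],q[3],.056))[0]-B[n][0]))
    return np.concatenate(o)
f=least_squares(res,[.01,0,.09,.1],loss="soft_l1",x_scale=.01)
g=f.x;print("g carton",g.round(4),"zero deg",np.degrees(g[3]).round(1),"cost",f.cost)
for n,c in d.items(): print(n,(pr(c,rad(g[:3],g[3],.056))[0]-B[n][0]).round(2),np.min(np.linalg.norm(H[n][:,None]-pr(c,rad(g[:3],ths,.0655))[None],axis=2),1).round(1))
np.save("g.npy",g)
print("grip world",rad(g[:3],0,0,.030))
# draw overlay
o=np.zeros((600,800,3),np.uint8)
def crop(n,k):
    x0,y0,x1,y1=roi[n];c=d[n];im=cv2.resize(c["img"][y0-8:y1+8,x0-8:x1+8],None,fx=k,fy=k,interpolation=cv2.INTER_CUBIC)
    def dot(X,col):
        for p in pr(c,X): cv2.circle(im,tuple(int(round(t)) for t in (p-[x0-8,y0-8]+.5)*k),2,col,-1)
    dot(rad(g[:3],ths[::6],.066),(0,255,0));dot(rad(g[:3],g[3],.056),(255,255,0));dot(rad(g[:3],0,0,.04),(0,255,255));dot(rad(g[:3],np.radians(np.arange(-90,91,10)),.056,.002),(255,0,255));return im
a=crop("wrist",3);o[:a.shape[0],:a.shape[1]]=a
a=crop("side",4);o[:a.shape[0],560:560+a.shape[1]]=a[:,:240]
cv2.imwrite("pics/%s.png"%sys.argv[2],o[:,:,::-1])
E
python3 g.py d2.pkl f
```

```text
scene [273 185  38  16 293] (array([289., 197.]), 1)
side [246 194  28  31 465] (array([248.33333333, 202.16666667]), 6)
wrist [ 133   87   95   95 5604] (array([142.18333333, 124.86666667]), 60)
g carton [ 0.0055 -0.0011  0.084   0.0629] zero deg 3.6 cost 4.593380457997045
scene [-0.26 -0.05] [0.2 0.7 0.9 1.2 1.1 0.9 0.7 0.2 1.2 0.5 0.5 0.9 0.2 0.6 0.9 0.3]
side [0.13 0.41] [0.3 0.  0.  0.  0.1 0.3 0.4 0.2 0.3 0.1 0.3 0.1 0.2 0.7 0.7 0.2 0.1 0.4
 0.3 0.1 0.1 0.3]
wrist [0.51 0.15] [0.9 0.8 0.7 0.7 0.6 0.9 0.9 0.6 0.5 0.9 0.5 0.5 0.6 0.4 0.1 0.8 0.7 0.2
 0.2 0.4 0.6 0.8 0.7 0.2 0.7 0.3 0.2 0.3 0.6 0.4 0.7 0.8 0.8 0.9 0.3 0.6
 0.7 0.8 0.8 0.3 0.3 0.6 0.4 0.2 0.5 1.  0.6 0.8 0.7]
grip world [[0.49001618 0.06622293 0.10854148]]
```

View pics/f.png

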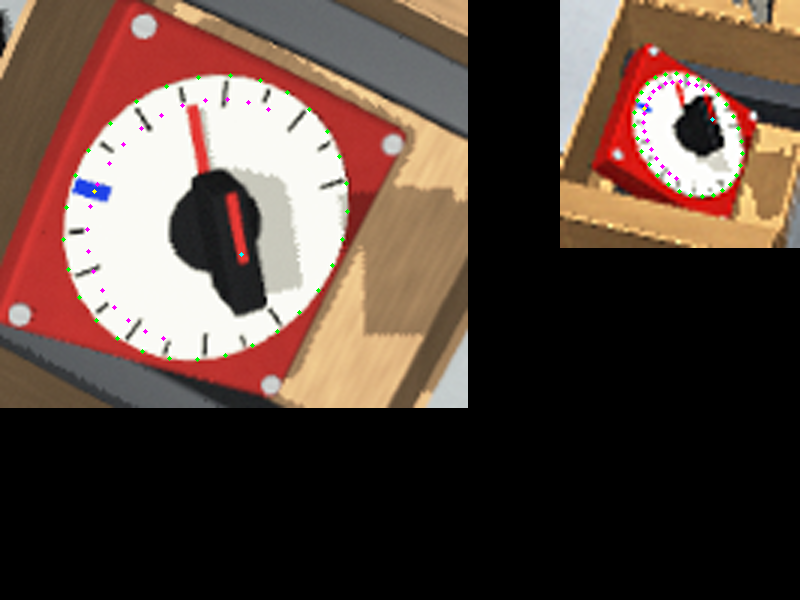

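```bash
cat > k.py <<'E'
from h import *
g=np.load("g.npy")[:3]
Rz=Ro.from_euler("z",P[2]).as_matrix()
def pose(th,dl):
    th,dl=np.radians(th),np.radians(dl)
    b=np.cos(th)*U+np.sin(th)*V; z=-(np.cos(dl)*N+np.sin(dl)*b); y=np.cross(N,b)
    M=Rz@np.c_[np.cross(y,z),y,z]; return M
cur=Ro.from_euler("xyz",[180,0,-45.52],degrees=True).as_matrix()
G=rad(g,0,0,.030)[0]; p=np.array([.4055,.0315,.327])
for M in(pose(-14,25),pose(-14,25)@np.diag([-1,-1,1])):
    rv=Ro.from_matrix(M@cur.T).as_rotvec(degrees=True)/90
    print("rv",rv.round(3),np.linalg.norm(rv)*90,"axis",M[:,2].round(3),"eul",Ro.from_matrix(M).as_euler("xyz",degrees=True).round(1))
    A=G-.09*M[:,2]; print("app",((A-p)/.5).round(3),"final from app",((G-A)/.5).round(4))
print("Nworld",(Rz@N).round(4))
E
python3 k.py
```

```text
rv [ 0.157  0.061 -1.429] 129.50126501345284 axis [ 0.145  0.153 -0.978] eul [ 171.9    9.1 -175.4]
app [ 0.143  0.042 -0.261] final from app [ 0.0261  0.0275 -0.176 ]
rv [ 0.05  -0.13   0.562] 52.142292293206125 axis [ 0.145  0.153 -0.978] eul [-171.9   -9.1    4.6]
app [ 0.143  0.042 -0.261] final from app [ 0.0261  0.0275 -0.176 ]
Nworld [-0.5471 -0.1722  0.8192]
```

Emit:
arm_command(travel=[[0.03,0.01,0],[0.06,0.02,0],[0.09,0.03,0],[0.12,0.035,-0.05],[0.143,0.042,-0.12],[0.143,0.042,-0.2],[0.143,0.042,-0.261],[0.143,0.042,-0.261],[0.143,0.042,-0.261]], delta_rot=[[0.01,-0.022,0.095],[0.017,-0.044,0.19],[0.026,-0.066,0.285],[0.034,-0.088,0.38],[0.042,-0.11,0.475],[0.05,-0.13,0.562],[0.05,-0.13,0.562],[0.05,-0.13,0.562],[0.05,-0.13,0.562]], grip=1)

```text
time_s: 9.57
tcp_pos: [0.4777, 0.053, 0.1973]
eef_rot: [-171.9, -9.2, 4.6]
contact_force: [-0.1, -0.4, 0.7]
gripper_width: 0.0878
gripper_force: 0.0
```

Emit:
arm_command(travel=[[0.007,0.007,-0.044],[0.013,0.014,-0.088],[0.018,0.019,-0.12],[0.022,0.023,-0.15],[0.026,0.027,-0.176],[0.026,0.027,-0.176]], delta_rot=[[0,0,0],[0,0,0],[0,0,0],[0,0,0],[0,0,0],[0,0,0]])

```text
time_s: 10.32
tcp_pos: [0.49, 0.0665, 0.108]
eef_rot: [-172.0, -9.1, 4.6]
contact_force: [-0.3, 0.1, 0.3]
gripper_width: 0.0878
gripper_force: 0.0
```

```bash
python3 - <<'E'
from plant import r, viewer
import cv2,pickle,numpy as np
d={}
for n in ["scene","side","wrist"]:
    s=r.get_state(); c=viewer.capture(n); c['s']=s; d[n]=c
print(s["tcp_pos"],s["contact_force"],s["moment"])
f=lambda i,k:cv2.resize(i,None,fx=k,fy=k,interpolation=cv2.INTER_CUBIC)
o=np.zeros((600,800,3),np.uint8)
a=f(d["scene"]["img"][138:228,245:335],4);o[:360,:360]=a
b=f(d["side"]["img"][168:250,222:300],4);o[:328,400:712]=b
w=cv2.resize(d["wrist"]["img"],(360,270));o[330:,400:760]=w
cv2.imwrite("pics/h.png",o[:,:,::-1])
E
```

```text
[0.49025002 0.06647571 0.1087525 ] [ 0.11856212 -0.59483525  0.80650232] [-0.58857264  0.51127669 -0.01329265]
```

View pics/h.png

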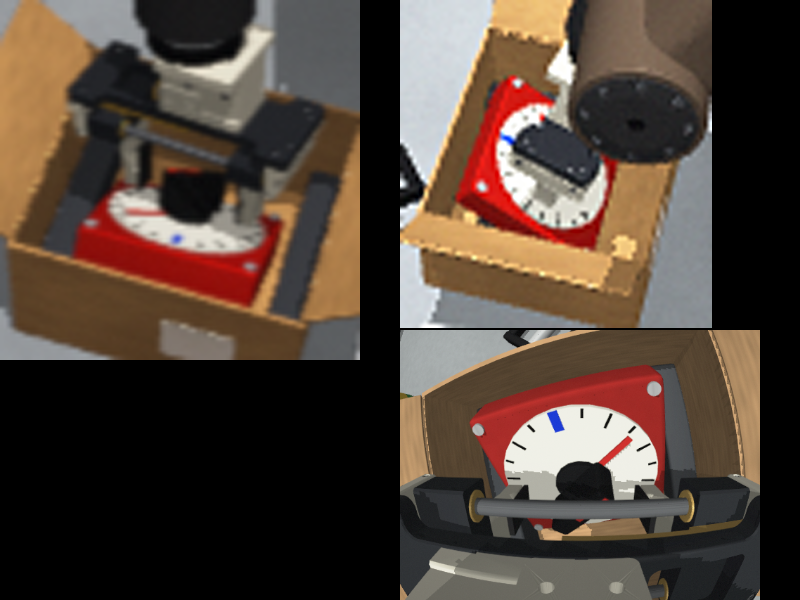

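The fingers straddle the knob without contact; the pointer is seen at wrist inset (632,438) and the blue mark at (555,420). I'll close so the jaws align the bar.

Emit:
arm_command(travel=[[0,0,0],[0,0,0],[0,0,0],[0,0,0],[0,0,0],[0,0,0],[0,0,0],[0,0,0]], delta_rot=[[0,0,0],[0,0,0],[0,0,0],[0,0,0],[0,0,0],[0,0,0],[0,0,0],[0,0,0]], grip=0, newtons=25)

```text
time_s: 11.48
tcp_pos: [0.4888, 0.067, 0.1074]
eef_rot: [-171.9, -9.0, 4.6]
contact_force: [-3.9, 9.1, -1.3]
gripper_width: 0.0158
gripper_force: 24.9
```

Emit:
arm_command(travel=[[0,0,0],[0,0,0],[0,0,0],[0,0,0],[0,0,0],[0,0,0]], delta_rot=[[-0.027,-0.008,0.04],[-0.054,-0.017,0.08],[-0.08,-0.025,0.12],[-0.107,-0.034,0.16],[-0.107,-0.034,0.16],[-0.107,-0.034,0.16]])

```text
time_s: 12.22
tcp_pos: [0.4889, 0.0667, 0.1074]
eef_rot: [177.9, -9.9, 20.8]
contact_force: [-6.1, 9.0, -1.1]
gripper_width: 0.0157
gripper_force: 24.9
```

```bash
cat > m.py <<'E'
from h import *
from plant import r,viewer
import sys
s=r.get_state();c=viewer.capture("wrist");c["s"]=s
pickle.dump(c,open("w.pkl","wb"));print(s["tcp_pos"],s["contact_force"],s["time_s"])
g=np.load("g.npy");w=c["img"]
ths=np.arange(-90,91,10)
E=pr(c,rad(g[:3],np.linspace(-2.5,2.5,100),.066));x0,y0=np.maximum(E.min(0).astype(int)-10,0);x1,y1=E.max(0).astype(int)+10
k=min(800/(x1-x0),600/(y1-y0));im=cv2.resize(w[y0:y1,x0:x1],None,fx=k,fy=k,interpolation=cv2.INTER_CUBIC)[:600,:800]
print(x0,y0,k)
def dot(X,col):
    for p in pr(c,X): cv2.circle(im,tuple(int(round(t)) for t in (p-[x0,y0]+.5)*k),2,col,-1)
dot(rad(g[:3],np.linspace(-2.5,2.5,60),.066),(0,255,0));dot(rad(g[:3],g[3],.056),(255,255,0));dot(rad(g[:3],np.radians(ths),.056,.002),(255,0,255))
cv2.imwrite("pics/%s.png"%sys.argv[1],im[:,:,::-1])
# angular position of red and blue: sample ring in plate coordinates
h=cv2.cvtColor(w,cv2.COLOR_RGB2HSV).astype(int)
th=np.radians(np.arange(-90,60,.25))
for rr in(.04,.045,.05,.054):
    for nm,hh in(("red",.002),("blue",0.)):
        q=pr(c,rad(g[:3],th,rr,hh)).astype(np.float32)
        v=cv2.remap(w,q[:,0].copy(),q[:,1].copy(),cv2.INTER_LINEAR).reshape(-1,3).astype(int)
        m=(v[:,0]-v[:,1:].max(1)>60) if nm=="red" else (v[:,2]-v[:,0]>60)
        print(rr,nm,m.sum(),np.degrees(th[m].mean()).round(2) if m.any() else None)
E
python3 m.py i
```

```text
[0.48887002 0.06673182 0.10742596] [-6.1264746   8.96962537 -1.05277723] 12.225
136 93 3.292181069958848
0.04 red 29 3.75
0.04 blue 0 None
0.045 red 25 3.75
0.045 blue 0 None
0.05 red 21 3.75
0.05 blue 8 3.62
0.054 red 20 3.62
0.054 blue 7 3.21
```

View pics/i.png

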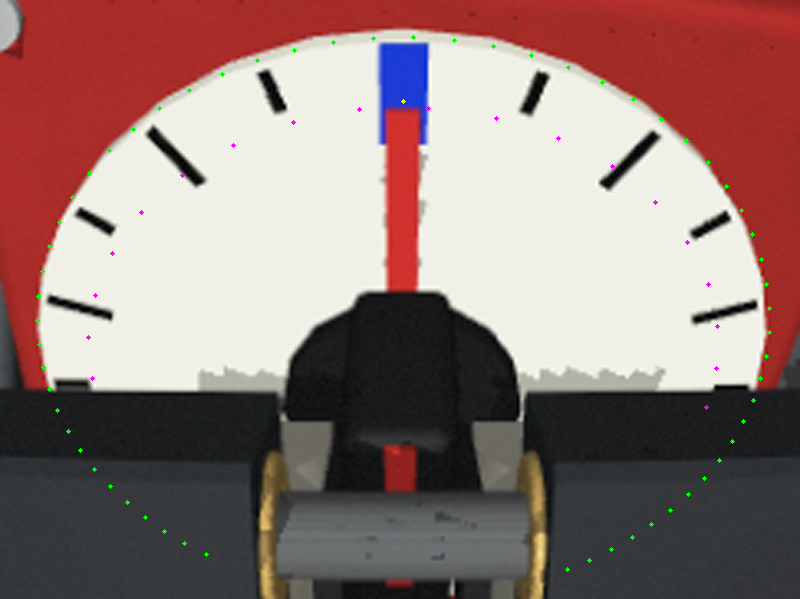

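Emit:
arm_command(travel=[[0,0,0],[0,0,0],[0,0,0],[0,0,0],[-0.007,-0.001,0.04],[-0.018,-0.003,0.1],[-0.035,-0.005,0.2],[-0.052,-0.008,0.3],[-0.1,-0.008,0.38],[-0.16,-0.008,0.4],[-0.16,-0.008,0.4],[-0.16,-0.008,0.4]], delta_rot=[[0,0,0],[0,0,0],[0,0,0],[0,0,0],[0,0,0],[0,0,0],[0,0,0],[0,0,0],[0,0,0],[0,0,0],[0,0,0],[0,0,0]], grip=1)

```text
time_s: 13.78
tcp_pos: [0.4098, 0.0623, 0.3081]
eef_rot: [177.9, -10.0, 20.8]
contact_force: [0.4, 0.5, -0.4]
gripper_width: 0.0877
gripper_force: 0.0
```

```bash
python3 m.py j; python3 - <<'E'
from plant import viewer
import cv2,numpy as np
o=np.zeros((600,800,3),np.uint8)
a=viewer.capture("scene")["img"][128:248,215:355];o[:360,:420]=cv2.resize(a,None,fx=3,fy=3)
j=cv2.imread("pics/j.png")[:,:,::-1];j=cv2.resize(j,None,fx=.47,fy=.47);o[:j.shape[0],422:422+j.shape[1]]=j[:,:378]
cv2.imwrite("pics/k.png",o[:,:,::-1])
E
```

```text
[0.40984477 0.06231206 0.30806279] [ 0.44463027  0.48045775 -0.401936  ] 13.775
208 67 5.660377358490566
0.04 red 29 3.75
0.04 blue 0 None
0.045 red 25 3.75
0.045 blue 0 None
0.05 red 21 3.75
0.05 blue 2 7.13
0.054 red 19 3.75
0.054 blue 3 7.0
```

View pics/k.png

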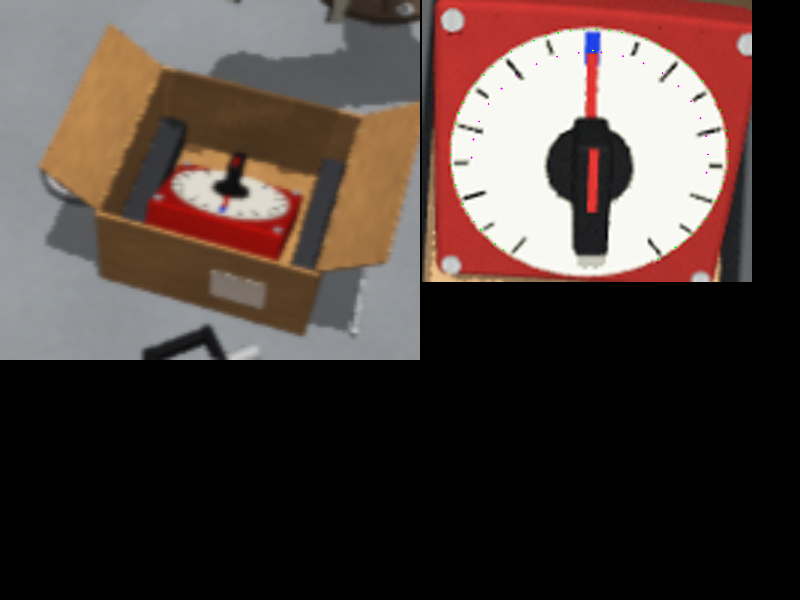

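The pointer, at (592,70), sits on the blue mark at (593,45). Both flaps stand wide open and the gripper is clear, so I'm handing in.

```bash
python3 -c "
from plant import close_job
print(close_job())"
```

```text
the job is handed in; nothing more can be done
None
```

Job handed in at about 14 s of the 61 s allowed, verdict not reported: both flaps are swung well past upright, the pointer is on the blue zero mark (within about 1° by camera), and the gripper is clear of everything.

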